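# Nest the longer angle offcut into the long angle

### The arm

A 6-joint arm with a two-finger parallel gripper is mounted at the origin on the work surface. World frame = base frame: x ahead of the robot, y to its left, z up, the work surface at z = 0. Lengths are in m, angles in rad, forces in N, time in s.
With the tool pointing down it reaches from about 0.35 to 0.85 m from the base axis. Payload 8.1 kg.
Tool frame: the origin (TCP) lies at the very end of the fingers, on their centre line; the grasp point (between the pads) lies 19 mm behind it; z points along the fingers, y is the line along which they close (so a half turn about z gives the same grasp; the last joint's range is limited). The gripper opens to 93 mm and grips with 3 to 60 N. Pads are 15 mm wide; open, the fingers measure 128 mm over their backs; the gripper's body (75 mm by 188 mm) begins 65 mm behind the grasp point.
Start: joints at [1.105, 0.13, 1.488, -0, 1.523, -0.085], TCP at [0.223, 0.557, 0.219] pointing down, gripper open.
Joint ranges: [-2.96, 2.96], [-0.89, 2.26], [0.02, 2.5], [-1.34, 4.48], [0, 2.73], [-2.66, 2.66]. Speed limits (rad/s): [2.39, 2.39, 2.79, 3.14, 3.14, 3.14].

### API

Orientations are given as a unit quaternion [x, y, z, w].
In Python, from cell import get_state, camera, camera_params, job gives the robot as it stands. The module is installed in compiled form; this text tells all that it offers.
- The arm moves only by the tool play_rows, never from a script. Its argument "increments" is a list of rows, each a list of 3 entries, a list of its own where there are three numbers: the shift along the tool's x, y, z as a fraction of full scale, then the turn, a rotation vector about the tool's x, y, z as a fraction of full scale, then the opening, from -1 (shut) to 1 (fully open). A call has exactly 5 rows; each row is the pose to reach, as a shift and turn from the pose commanded when the call began, along the tool's axes at that moment; what a row does not reach only later rows make up. Full scale, the value 1, is 200 mm for a shift and pi/4 rad for a turn. A row lasts 1/10 s, in which the tool goes at most 50 mm and 8.59 degrees, less where a joint would pass 70% of its speed; a pose out of reach is approached as far as the arm can. A call with a number of a shift or a turn outside -1 to 1 is refused whole. A call with a gripper value outside its range is refused whole. The fingers move at their own pace and stop on an object; the grip force is fixed at half the most. Time passes only in rows, so rows that repeat a pose let the fingers close, or fill a call up. It gives the time, the measured TCP pose, the force, the opening and the grip force at its end, in the units of the state.
- get_state(): the state, without advancing time (a new reading comes with each control period).
- camera(name): name is "scene" or "top" or "wrist"; returns (picture, depth): 384x512x3 uint8, red, green, blue; 384x512 float32, m along the optical axis (not along the pixel's ray), 0 where there is no reading.
- camera_params(name): a dict with "fx", "fy", "cx", "cy" (pixels), "k1" (the pictures are not rectified: a ray, as slopes to the right and down, at radius r is drawn at 1 + k1 r^2 times it, then the intrinsics apply), "xyz" and "rotation" of the camera in the world. Camera axes: x right, y down, z forward; pixel columns grow to the right and rows downward; lengths in m; the calibration is good to about 2 mm. A picture is of the moment at which its call begins: read the wrist's pose just before it. camera_params takes no time and is no camera call; for the wrist camera it gives the pose at the moment of the call.
- job.finish_job(): hands the job in; it is judged then, once.
The state is a dict: "clock": time; "joint_positions": joint angles; "qd": joint speeds; "joint_torque": joint torques, N m; "eef_pos": TCP position; "tool_rot": TCP orientation; "wrist_force": force on the tool from outside, world axes, zero at the start; "moment": the same for the moment, N m; "opening": finger opening in m; "finger_force": force on a finger pad.
Only numpy, scipy, OpenCV 4.12 (cv2) and the standard library are available. Lean on these libraries where they do the work, as an engineer would, in place of code of your own. Each camera call takes 0.05 s, during which the arm holds its last target. There are 200 camera calls.

### The job

Two loose steel angle offcuts lie in small wooden rests. Take the longer of the two and nest it in the still longer angle that is fixed on the bench: V into V, legs along legs, fully down and about in the middle of its length, then let go. Leave the shorter offcut where it is.

Things in the scene. Friction and masses are not known exactly. Their poses are not given: they have to be found in the camera images.
- offcut_long: Longer loose steel angle, 100 mm, legs 42 x 4 mm at 90 deg, about 0.25 kg. Lies V upward, legs at 45 deg, in a low fixed wooden rest 44 mm wide, rim 37 mm above bench. Origin: outer corner line (V bottom, 20 mm above bench at start), mid-length; x along, y across, z up. Free upper edges, 59 mm apart (y +-29.7) at z 30 mm (tops 33), can be pinched from above across the V.
- offcut_short: Shorter loose steel angle, to be left alone: 55 mm long, same legs (42 x 4 mm), origin and axes as the longer one; lies V upward in an identical wooden rest.
- long_angle: Receiving steel angle, 160 mm long, legs 34 x 4 mm, V upward, 48 mm over its edges (tops 53 mm above bench), fixed on wooden supports 44 mm wide. Origin: on the bench under its middle; x along, y across, z up. Its inner corner line (V bottom) is at z 30 mm: a nested offcut has its origin there, its upper edges outside and above this angle's.
Mind the look-alikes: they are no part of the job. What is shaped like the long_angle but green is not meant.

How it is judged:
At the end, for the whole second after the job is handed in: The longer offcut rests V upward in the long angle's V: fully down (corner lines within 7 mm), within 20 mm of its middle lengthwise and 10 mm sideways, parallel and legs aligned within 10 degrees; the shorter offcut lies within 20 mm of its start (x of offcut_long in the frame of long_angle between -0.02 and 0.02 m and y of offcut_long in the frame of long_angle between -0.01 and 0.01 m and z of offcut_long in the frame of long_angle between 0.022 and 0.037 m and angle between the x axis of offcut_long and the x axis of long_angle, either way round below 0.175 rad and angle between offcut_long's own z axis and vertical below 0.175 rad and linear speed of offcut_long below 0.02 m/s and distance of offcut_short from where it was at the start of the episode below 0.02 m); the robot touches nothing.
It fails at once if the shorter offcut is moved more than 20 mm from its place (distance of offcut_short from where it was at the start of the episode above 0.02 m).
It also fails if it takes over 35 s, if anything falls off the work surface, if the arm or the gripper's body presses on something with over 40 N, if the wrist force passes 120 N, or if a joint passes its speed limit or range.

## Working session

There is one attempt and no reset: what is moved stays moved. The work goes in short steps, Python scripts to look and compute and a tool call to move; the robot and the scene stay as the last step left them, time stands still between calls to the robot, and variables do not carry over. Pictures are saved under pics/ and viewed, at most 10 in all, crops included, and the job is handed in when it is done.

Besides the shell and the picture viewer there is one more tool, called as name(argument=value, ...) on one line, values as JSON. play_rows: Moves the arm, as the interface text tells. Shift numbers are shares of 200 mm and turn numbers shares of pi/4 rad, none past 1 either way. Its arguments: {"type":"object","properties":{"increments":{"type":"array","items":{"type":"array"}}},"required":["increments"]}

```bash
mkdir -p pics; cat > h.py <<'E'
import numpy as np, cv2
from cell import get_state, camera, camera_params, job
def cloud(name):
    p=camera_params(name); im,d=camera(name)
    K=np.array([[p['fx'],0,p['cx']],[0,p['fy'],p['cy']],[0,0,1.]])
    h,w=d.shape
    uv=np.stack(np.meshgrid(np.arange(w),np.arange(h)),-1).reshape(-1,1,2).astype(np.float64)
    n=cv2.undistortPoints(uv,K,np.array([p['k1'],0,0,0,0.])).reshape(h,w,2)
    P=np.dstack([n,np.ones((h,w))])*d[...,None]
    R=np.array(p['rotation'])
    if R.shape!=(3,3):
        from scipy.spatial.transform import Rotation; R=Rotation.from_quat(R).as_matrix()
    W=P@R.T+np.array(p['xyz']); W[d==0]=np.nan
    return im,d,W
E
python3 - <<'E'
from h import *
print(get_state()); print(camera_params('top'))
for n in ['top','scene']:
    im,d,W=cloud(n); np.savez(f'{n}.npz',im=im,W=W)
    cv2.imwrite(f'pics/{n}.png',im[...,::-1])
a=cv2.imread('pics/top.png')
E
```

```text
{'clock': 0.0, 'joint_positions': array([ 1.10459468e+00,  1.31127191e-01,  1.48925349e+00,  2.33098038e-05,
        1.52301566e+00, -8.53535632e-02]), 'qd': array([ 0.00044027,  0.00167244, -0.00034433, -0.00095953, -0.00107434,
       -0.00043165]), 'joint_torque': array([ 5.94085668e-04, -5.59840178e+01, -4.91763747e+01,  7.68730533e-02,
        3.50900728e-02, -1.23690493e-04]), 'eef_pos': array([0.22271627, 0.55652763, 0.21762191]), 'tool_rot': array([ 1.89275770e-01,  9.81923556e-01, -8.64596294e-04, -2.56768885e-04]), 'wrist_force': array([ 0.09568366, -0.49013232, -0.52076647]), 'moment': array([ 0.01585285, -0.07875557,  0.01302751]), 'finger_force': 0.0, 'opening': 0.09289551082207134}
{'fx': 478.24430764207204, 'fy': 478.24430764207204, 'cx': 255.09565785573344, 'cy': 197.96930827153204, 'k1': -0.14142846196511694, 'xyz': array([0.31437486, 0.00850422, 1.16902256]), 'rotation': array([-0.70504151,  0.70584856, -0.04894742,  0.04794193])}
```

View pics/top.png

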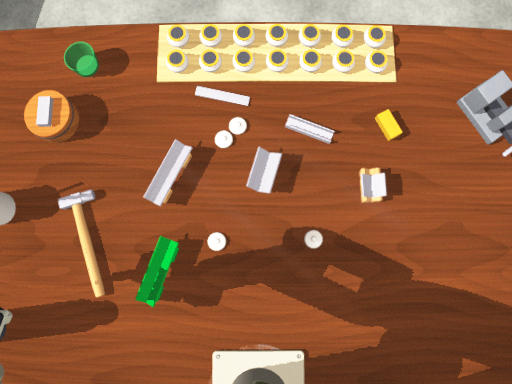

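View pics/scene.png

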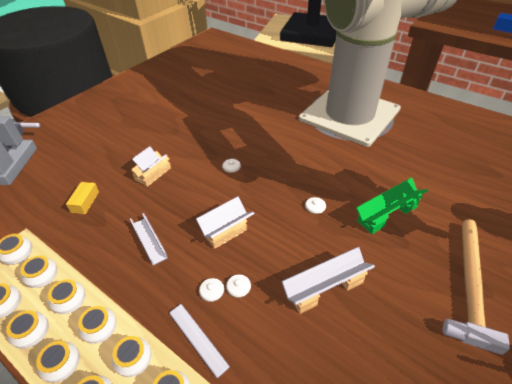

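The top view shows the long_angle at about (168,172), offcut_long at (264,170) and offcut_short at (373,185). The green decoy is at (158,270). In the scene view the first three are at (328,280), (226,222) and (151,165). I'll measure the first two.

```bash
python3 - <<'E'
from h import *
for n,boxes in {'top':{'fix':(135,130,200,215),'long':(240,140,290,200),'short':(355,160,392,206)},'scene':{'fix':(275,240,385,315),'long':(190,192,260,250)}}.items():
    f=np.load(n+'.npz'); im,W=f['im'],f['W']; hsv=cv2.cvtColor(im,cv2.COLOR_RGB2HSV)
    for k,(a,b,c,d) in boxes.items():
        w=W[b:d,a:c].reshape(-1,3); s=hsv[b:d,a:c].reshape(-1,3)
        m=(s[:,1]<60)&(w[:,2]>0.015)&(w[:,2]<.1); q=w[m]
        r=cv2.minAreaRect((q[:,:2]*1000).astype(np.float32))
        B=cv2.boxPoints(r)
        print(n,k,m.sum(),r,'z',np.percentile(q[:,2],[1,10,50,90,99]).round(4))
        L=max(r[1]); e=B[1]-B[0] if np.hypot(*(B[1]-B[0]))>np.hypot(*(B[2]-B[1])) else B[2]-B[1]
        e/=np.hypot(*e); 
        if e[0]<0:e=-e
        print('  yaw',np.degrees(np.arctan2(e[1],e[0])))
        nrm=np.array([-e[1],e[0]]); t=(q[:,:2]*1000-r[0]); 
        v=t@nrm; u=t@e
        for lo in range(-36,36,4):
            g=(v>=lo)&(v<lo+4)
            if g.sum()>8: print('   ',lo+2,g.sum(),np.median(q[g,2]).round(4), np.percentile(u[g],[1,99]).round(1))
E
```

```text
top fix 1287 ((532.4837036132812, 216.10186767578125), (49.341156005859375, 159.51519775390625), 62.41066360473633) z [0.0294 0.033  0.0429 0.0512 0.0547]
  yaw -27.589338
    -22 108 0.0507 [-76.4  78.4]
    -18 87 0.0491 [-77.8  76.8]
    -14 74 0.0448 [-75.3  73.3]
    -10 84 0.0411 [-77.   78.5]
    -6 82 0.0372 [-75.1  75.2]
    -2 82 0.0325 [-77.   74.6]
    2 119 0.0332 [-77.5  76.8]
    6 137 0.0365 [-75.4  77.8]
    10 132 0.041 [-77.7  76.7]
    14 133 0.0446 [-78.   77.1]
    18 136 0.0486 [-79.2  77.4]
    22 98 0.0513 [-77.7  75.9]
    26 11 0.0484 [-72.   43.2]
top long 995 ((537.4630737304688, -14.917213439941406), (59.0931396484375, 98.95199584960938), 72.9000244140625) z [0.0246 0.0298 0.0413 0.0519 0.0553]
  yaw -17.099972
    -30 27 0.0515 [-47.6  44.9]
    -26 67 0.0519 [-48.9  46.6]
    -22 66 0.0489 [-47.6  46.2]
    -18 65 0.0447 [-48.1  45.2]
    -14 66 0.04 [-48.8  48.4]
    -10 67 0.0369 [-47.6  47.7]
    -6 62 0.0327 [-48.5  46.8]
    -2 63 0.029 [-46.3  47.7]
    2 70 0.0287 [-48.7  45.7]
    6 67 0.0325 [-46.9  47.9]
    10 70 0.0366 [-47.5  46.7]
    14 
[... 1340 characters left out ...]
  22 219 0.0502 [-77.   78.9]
scene long 1162 ((537.8607788085938, -12.201412200927734), (61.436004638671875, 103.07332611083984), 70.940185546875) z [0.0251 0.0281 0.04   0.0505 0.0527]
  yaw -19.059818
    -30 22 0.0501 [-46.5  48.3]
    -26 121 0.05 [-48.8  51.3]
    -22 139 0.046 [-49.6  51.2]
    -18 132 0.042 [-48.6  50. ]
    -14 136 0.0381 [-48.3  50. ]
    -10 121 0.0339 [-49.4  50.5]
    -6 139 0.03 [-48.4  49.6]
    -2 91 0.0267 [-48.2  49.8]
    2 27 0.028 [-46.3  48.6]
    6 21 0.0322 [-47.1  48.6]
    10 23 0.0367 [-45.7  49.2]
    14 23 0.0399 [-48.9  48.5]
    18 36 0.0428 [-49.6  48.5]
    22 28 0.0487 [-47.9  48.2]
    26 80 0.0506 [-50.1  47.7]
    30 23 0.0506 [-7.9 46.9]
```

```bash
cat >> h.py <<'E'
from scipy.spatial.transform import Rotation as Ro
def go(x,y,z,yaw):
    """shift/turn fractions to bring the TCP, tool down, tool x axis line at yaw (deg)"""
    s=get_state(); R=Ro.from_quat(s['tool_rot'])
    d=R.inv().apply(np.array([x,y,z])-s['eef_pos'])
    c=[Ro.from_euler('z',yaw+k,degrees=True)*Ro.from_quat([1,0,0,0]) for k in (0,180)]
    t=min([(R.inv()*q).as_rotvec() for q in c],key=np.linalg.norm)
    print('t',round(s['clock'],2),'pos',s['eef_pos'].round(4),'F',s['wrist_force'].round(1),'op',round(s['opening'],4),'ff',s['finger_force'],'j6',s['joint_positions'].round(2))
    print('shift',(d/.2).round(3),'turn',(t/(np.pi/4)).round(3))
E
python3 -c "
from h import *
go(.5376,-.014,.17,-17.5)"
```

```text
t 0.1 pos [0.2228 0.5566 0.2177] F [-0.6  0.2  0.3] op 0.0935 ff 0.0 j6 [ 1.1   0.13  1.49 -0.    1.52 -0.09]
shift [-2.522 -2.063  0.242] turn [-0.002 -0.    -0.096]
```

play_rows(increments=[[[-0.17,-0.14,0],[0,0,0],1],[[-0.34,-0.28,0],[0,0,-0.05],1],[[-0.5,-0.41,0],[0,0,-0.1],1],[[-0.67,-0.55,0],[0,0,-0.1],1],[[-0.84,-0.69,0],[0,0,-0.1],1]])

```text
clock: 0.6
eef_pos: [0.3279, 0.3648, 0.2182]
tool_rot: [0.15, 0.989, -0.0, -0.0]
wrist_force: [0.2, -0.6, -0.3]
opening: 0.0928
finger_force: 0.0
```

```bash
python3 -c "
from h import *
go(.5376,-.014,.17,-17.5)"
```

```text
t 0.6 pos [0.3279 0.3648 0.2182] F [ 0.2 -0.6 -0.3] op 0.0928 ff 0.0 j6 [ 0.73 -0.17  1.78 -0.    1.53 -0.53]
shift [-1.564 -1.497  0.241] turn [-0.001 -0.     0.005]
```

play_rows(increments=[[[-0.17,-0.16,0],[0,0,0],1],[[-0.33,-0.32,0],[0,0,0],1],[[-0.5,-0.48,0],[0,0,0],1],[[-0.66,-0.64,0],[0,0,0],1],[[-0.82,-0.79,0],[0,0,0],1]])

```text
clock: 1.1
eef_pos: [0.4375, 0.1649, 0.2184]
tool_rot: [0.151, 0.989, -0.0, -0.0]
wrist_force: [0.5, 0.3, 0.4]
opening: 0.0929
finger_force: 0.0
```

```bash
python3 -c "
from h import *
go(.5376,-.014,.17,-17.5)"
```

```text
t 1.1 pos [0.4375 0.1649 0.2184] F [0.5 0.3 0.4] op 0.0929 ff 0.0 j6 [ 0.25 -0.24  1.84 -0.    1.54 -1.02]
shift [-0.744 -0.705  0.242] turn [-0.    -0.     0.004]
```

play_rows(increments=[[[-0.17,-0.16,0.06],[0,0,0],1],[[-0.35,-0.33,0.12],[0,0,0],1],[[-0.53,-0.5,0.18],[0,0,0],1],[[-0.744,-0.705,0.24],[0,0,0],1],[[-0.744,-0.705,0.24],[0,0,0],1]])

```text
clock: 1.6
eef_pos: [0.5376, -0.0162, 0.1686]
tool_rot: [0.152, 0.988, -0.001, -0.001]
wrist_force: [0.2, 0.8, -0.6]
opening: 0.0932
finger_force: 0.0
```

```bash
python3 - <<'E'
from h import *
im,d,W=cloud('wrist'); cv2.imwrite('pics/w1.png',im[...,::-1]); np.savez('w1.npz',im=im,W=W)
go(.5376,-.014,.17,-17.5)
E
```

```text
t 1.65 pos [ 0.5375 -0.0158  0.1687] F [-2.  -1.1 -0.3] op 0.0931 ff 0.0 j6 [-0.12 -0.01  1.72 -0.    1.43 -1.39]
shift [ 0.002  0.009 -0.006] turn [-0.002 -0.003 -0.001]
```

View pics/w1.png

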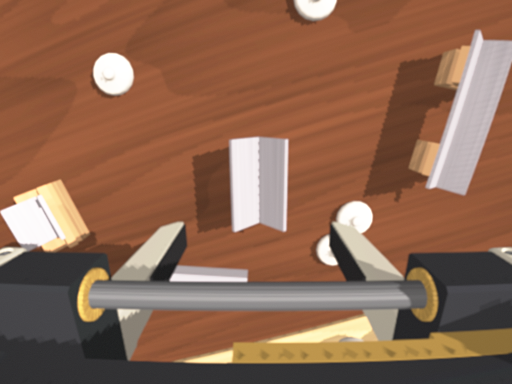

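The offcut stands upright in the wrist picture at (230–288, 137–230), and the fixed angle is at (472,115). I'll measure both again from here.

```bash
cat >> h.py <<'E'
def rect(im,W,box,zlo=.015,zhi=.1):
    a,b,c,d=box
    hsv=cv2.cvtColor(im,cv2.COLOR_RGB2HSV)
    w=W[b:d,a:c].reshape(-1,3); s=hsv[b:d,a:c].reshape(-1,3)
    q=w[(s[:,1]<60)&(w[:,2]>zlo)&(w[:,2]<zhi)]
    r=cv2.minAreaRect((q[:,:2]*1000).astype(np.float32)); B=cv2.boxPoints(r)
    e=max(B[1]-B[0],B[2]-B[1],key=np.linalg.norm); yaw=(np.degrees(np.arctan2(e[1],e[0]))+90)%180-90
    print(len(q),np.round(r[0],1),np.round(r[1],1),'yaw',yaw.round(2),'z',np.percentile(q[:,2],[1,10,50,90,99]).round(4))
E
python3 - <<'E'
from h import *
f=np.load('w1.npz'); im,W=f['im'],f['W']
rect(im,W,(215,125,300,240)); rect(im,W,(405,25,512,205))
E
```

```text
5025 [538.3 -16.1] [ 59.6 100.5] yaw -17.19 z [0.0261 0.0292 0.0416 0.0515 0.0532]
6627 [533.1 214.1] [ 49.3 160.8] yaw -27.65 z [0.0304 0.033  0.0427 0.0505 0.0521]
```

play_rows(increments=[[[0,0,0.2],[0,0,-0.007],1],[[0,0,0.4],[0,0,-0.007],1],[[0,0,0.58],[0,0,-0.007],1],[[0,0,0.685],[0,0,-0.007],1],[[0,0,0.685],[0,0,-0.007],1]])

```text
clock: 2.15
eef_pos: [0.5335, -0.0104, 0.03]
tool_rot: [0.147, 0.989, 0.0, -0.004]
wrist_force: [0.0, 0.7, 0.1]
opening: 0.0929
finger_force: 0.0
```

```bash
python3 -c "
from h import *
go(.538,-.0157,.031,-17.2)"
```

```text
t 2.15 pos [ 0.5335 -0.0104  0.03  ] F [0.  0.7 0.1] op 0.0929 ff 0.0 j6 [-0.12  0.14  1.84  0.    1.17 -1.39]
shift [-0.029 -0.019 -0.005] turn [-0.001 -0.009  0.006]
```

play_rows(increments=[[[-0.029,-0.019,-0.005],[-0.001,-0.009,0.006],1],[[-0.029,-0.019,-0.005],[-0.001,-0.009,0.006],1],[[-0.029,-0.019,-0.005],[-0.001,-0.009,0.006],-1],[[-0.029,-0.019,-0.005],[-0.001,-0.009,0.006],-1],[[-0.029,-0.019,-0.005],[-0.001,-0.009,0.006],-1]])

```text
clock: 2.65
eef_pos: [0.5423, -0.0175, 0.0355]
tool_rot: [0.15, 0.989, -0.0, 0.004]
wrist_force: [-0.1, 0.1, -0.6]
opening: 0.0734
finger_force: 0.0
```

play_rows(increments=[[[0,0,0],[0,0,0],-1],[[0,0,0],[0,0,0],-1],[[0,0,0],[0,0,0],-1],[[0,0,0],[0,0,0],-1],[[0,0,0],[0,0,0],-1]])

```text
clock: 3.15
eef_pos: [0.5421, -0.0165, 0.0349]
tool_rot: [0.15, 0.989, 0.001, 0.004]
wrist_force: [1.2, 5.4, 1.3]
opening: 0.057
finger_force: 30.0
```

```bash
python3 -c "
from h import *
go(.538,-.0157,.031,-17.2)"
```

```text
t 3.15 pos [ 0.5421 -0.0165  0.0349] F [1.2 5.4 1.3] op 0.057 ff 30.000130534172058 j6 [-0.13  0.14  1.83  0.    1.16 -1.4 ]
shift [ 0.021 -0.002  0.019] turn [ 0.003  0.009 -0.001]
```

play_rows(increments=[[[0,0,-0.05],[0,0,0],-1],[[0,0,-0.15],[0,0,0],-1],[[0,0,-0.27],[0,0,0],-1],[[0,0,-0.4],[0,0,0],-1],[[0,0,-0.4],[0,0,0],-1]])

```text
clock: 3.65
eef_pos: [0.5438, -0.0179, 0.1191]
tool_rot: [0.15, 0.989, -0.0, 0.007]
wrist_force: [1.3, 0.4, -1.7]
opening: 0.0569
finger_force: 30.0
```

```bash
python3 - <<'E'
from h import *
im,d,W=cloud('wrist'); cv2.imwrite('pics/w2.png',im[...,::-1]); np.savez('w2.npz',im=im,W=W)
go(.538,-.0157,.115,-27.65)
E
```

```text
t 3.7 pos [ 0.5427 -0.0177  0.1167] F [ 0.3  0.1 -1.8] op 0.0568 ff 29.99919980764389 j6 [-0.13  0.04  1.78 -0.    1.32 -1.4 ]
shift [0.025 0.003 0.008] turn [0.003 0.014 0.23 ]
```

View pics/w2.png

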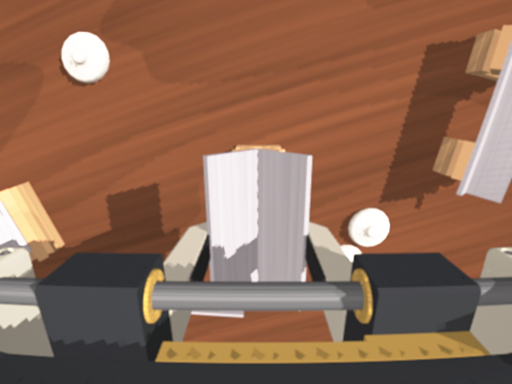

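The offcut is held between the fingers, with its far end at (205–312, 152) and both edges between the pads. I'll check how it sits in the grip.

```bash
cat >> h.py <<'E'
def held(im,W,s,box):
    R=Ro.from_quat(s['tool_rot']); a,b,c,d=box
    hsv=cv2.cvtColor(im,cv2.COLOR_RGB2HSV)
    w=W[b:d,a:c].reshape(-1,3); g=hsv[b:d,a:c].reshape(-1,3)
    t=R.inv().apply(w-s['eef_pos'])*1000
    m=(g[:,1]<60)&(np.abs(t[:,2]-0)<40)&(abs(t[:,1])<36); t=t[m]
    print('n',len(t),'x',np.percentile(t[:,0],[.5,99.5]).round(1),'y',np.percentile(t[:,1],[.5,99.5]).round(1),'z',np.percentile(t[:,2],[1,99]).round(1))
    for sg in (-1,1):
        k=t[(sg*t[:,1]>4)&(sg*t[:,1]<26)]
        A=np.c_[k[:,0],k[:,1],np.ones(len(k))]; p,*_=np.linalg.lstsq(A,k[:,2],rcond=None)
        print(sg,len(k),'z = %.3f x + %.3f y + %.2f'%tuple(p),'rms',np.std(A@p-k[:,2]).round(2))
E
python3 - <<'E'
from h import *
f=np.load('w2.npz'); held(f['im'],f['W'],get_state(),(200,145,318,280))
E
```

```text
n 13749 x [-36.4  52.6] y [-32.4  32.2] z [-35.1   6.4]
-1 4939 z = 0.004 x + 0.994 y + 7.35 rms 0.75
1 5052 z = 0.000 x + -1.000 y + 5.75 rms 0.73
```

```bash
python3 -c "
from h import *
go(.5355,.214,.125,-27.65)"
```

```text
t 3.7 pos [ 0.5427 -0.0177  0.1167] F [ 0.3  0.1 -1.8] op 0.0568 ff 29.99919980764389 j6 [-0.13  0.04  1.78 -0.    1.32 -1.4 ]
shift [ 0.378  1.096 -0.044] turn [0.003 0.014 0.23 ]
```

play_rows(increments=[[[0.02,0.06,-0.01],[0,0.005,0.04],-1],[[0.07,0.2,-0.02],[0,0.01,0.1],-1],[[0.13,0.38,-0.04],[0,0.014,0.16],-1],[[0.2,0.58,-0.044],[0,0.014,0.23],-1],[[0.27,0.78,-0.044],[0,0.014,0.23],-1]])

```text
clock: 4.2
eef_pos: [0.5347, 0.1487, 0.1213]
tool_rot: [0.24, 0.971, 0.0, -0.003]
wrist_force: [0.7, 0.0, -1.5]
opening: 0.0569
finger_force: 30.0
```

```bash
python3 -c "
from h import *
go(.5355,.214,.125,-27.65)"
```

```text
t 4.2 pos [0.5347 0.1487 0.1213] F [ 0.7  0.  -1.5] op 0.0569 ff 29.998454600572586 j6 [ 0.18  0.08  1.72  0.    1.34 -0.91]
shift [ 0.149  0.291 -0.018] turn [-0.001 -0.007 -0.003]
```

play_rows(increments=[[[0.06,0.12,-0.01],[0,0,0],-1],[[0.12,0.22,-0.02],[0,0,0],-1],[[0.155,0.29,-0.02],[0,0,0],-1],[[0.155,0.29,-0.02],[0,0,0],-1],[[0.155,0.29,-0.02],[0,0,0],-1]])

```text
clock: 4.7
eef_pos: [0.5348, 0.2128, 0.1262]
tool_rot: [0.238, 0.971, 0.0, -0.003]
wrist_force: [-0.7, -0.3, -3.2]
opening: 0.057
finger_force: 30.0
```

```bash
python3 - <<'E'
from h import *
im,d,W=cloud('wrist'); cv2.imwrite('pics/w3.png',im[...,::-1]); np.savez('w3.npz',im=im,W=W)
go(.5355,.214,.125,-27.65)
E
```

```text
t 4.75 pos [0.5349 0.2124 0.1264] F [-0.8 -0.2 -2.5] op 0.057 ff 29.998951256275177 j6 [ 0.29  0.13  1.66  0.    1.36 -0.8 ]
shift [0.001 0.008 0.007] turn [-0.001 -0.006  0.   ]
```

View pics/w3.png

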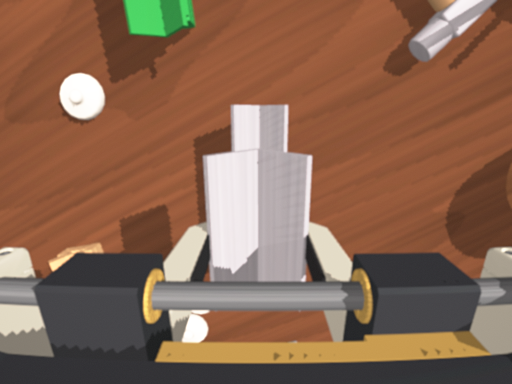

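The offcut sits above the fixed angle. The angle's far end shows at (232–288, 105), in line with the held offcut. I'll compare the two in the tool frame.

```bash
python3 - <<'E'
from h import *
f=np.load('w3.npz'); im,W=f['im'],f['W']; s=get_state(); held(im,W,s,(200,145,318,280))
R=Ro.from_quat(s['tool_rot']); hsv=cv2.cvtColor(im,cv2.COLOR_RGB2HSV)
w=W[98:148,222:298]; g=hsv[98:148,222:298]; m=(g[...,1]<60)&(w[...,2]>.026)&(w[...,2]<.058)
t=R.inv().apply(w[m]-s['eef_pos'])*1000
print(len(t),np.percentile(t[:,0],[.5,99.5]),np.percentile(t[:,1],[.5,99.5]))
for sg in (-1,1):
    k=t[(sg*t[:,1]>4)&(sg*t[:,1]<20)]; A=np.c_[k[:,0],k[:,1],np.ones(len(k))]; print(np.linalg.lstsq(A,k[:,2],rcond=None)[0].round(3))
E
```

```text
n 13816 x [-35.1  53.9] y [-32.4  32.4] z [-34.5   8.9]
-1 4970 z = 0.001 x + 0.994 y + 9.71 rms 0.75
1 5041 z = -0.004 x + -0.998 y + 8.51 rms 0.74
2413 [44.97045527 81.98968533] [-22.98003079  24.65317567]
[1.4000e-02 9.9500e-01 9.4614e+01]
[ 1.0000e-02 -1.0000e+00  9.6655e+01]
```

play_rows(increments=[[[-0.008,0.008,0.03],[0,-0.005,0],-1],[[-0.008,0.008,0.1],[0,-0.005,0],-1],[[-0.008,0.008,0.2],[0,-0.005,0],-1],[[-0.008,0.008,0.26],[0,-0.005,0],-1],[[-0.008,0.008,0.26],[0,-0.005,0],-1]])

```text
clock: 5.25
eef_pos: [0.5351, 0.2132, 0.072]
tool_rot: [0.239, 0.971, -0.001, -0.002]
wrist_force: [-0.9, 0.1, -2.7]
opening: 0.0575
finger_force: 30.0
```

```bash
python3 - <<'E'
from h import *
camera('top')
go(.536,.214,.046,-27.65)
E
```

```text
t 5.3 pos [0.5361 0.2136 0.0736] F [ 0.2 -0.6 -2.5] op 0.0569 ff 29.999206513166428 j6 [ 0.29  0.19  1.7   0.    1.26 -0.8 ]
shift [0.001 0.002 0.138] turn [-0.002 -0.003  0.   ]
```

play_rows(increments=[[[0,0,0.04],[0,0,0],-1],[[0,0,0.08],[0,0,0],-1],[[0,0,0.11],[0,0,0],-1],[[0,0,0.13],[0,0,0],-1],[[0,0,0.13],[0,0,0],-1]])

```text
clock: 5.8
eef_pos: [0.5367, 0.2142, 0.0485]
tool_rot: [0.239, 0.971, 0.0, -0.001]
wrist_force: [0.1, -0.6, -2.4]
opening: 0.0571
finger_force: 30.0
```

```bash
python3 - <<'E'
from h import *
camera('top')
go(.536,.214,.045,-27.65)
E
```

```text
t 5.85 pos [0.537  0.2143 0.049 ] F [-0.1  0.5 -2. ] op 0.0568 ff 29.99932274222374 j6 [ 0.29  0.22  1.71  0.    1.21 -0.8 ]
shift [ 0.004 -0.004  0.02 ] turn [ 0.001 -0.001  0.001]
```

Not touching yet, so I'll ease down about 4 mm.

play_rows(increments=[[[0,0,0.005],[0,0,0],-1],[[0,0,0.01],[0,0,0],-1],[[0,0,0.015],[0,0,0],-1],[[0,0,0.02],[0,0,0],-1],[[0,0,0.02],[0,0,0],-1]])

```text
clock: 6.35
eef_pos: [0.5374, 0.2144, 0.0459]
tool_rot: [0.239, 0.971, 0.001, 0.0]
wrist_force: [-2.7, -1.4, 2.6]
opening: 0.0569
finger_force: 30.0
```

```bash
python3 - <<'E'
from h import *
camera('top')
go(.536,.214,.045,-27.65)
E
```

```text
t 6.4 pos [0.5375 0.2144 0.0459] F [-3.6 -0.5  3.6] op 0.057 ff 29.99981090426445 j6 [ 0.29  0.22  1.71  0.    1.21 -0.8 ]
shift [ 0.006 -0.005  0.004] turn [0.002 0.    0.001]
```

Contact at the expected height (Fz went from -2 to +3.6 N). Releasing now.

play_rows(increments=[[[0,0,0],[0,0,0],1],[[0,0,0],[0,0,0],1],[[0,0,0],[0,0,0],1],[[0,0,0],[0,0,0],1],[[0,0,0],[0,0,0],1]])

```text
clock: 6.9
eef_pos: [0.5373, 0.2143, 0.0453]
tool_rot: [0.239, 0.971, 0.001, 0.0]
wrist_force: [0.6, 0.6, 0.4]
opening: 0.091
finger_force: 0.0
```

play_rows(increments=[[[0,0,-0.08],[0,0,0],1],[[0,0,-0.2],[0,0,0],1],[[0,0,-0.4],[0,0,0],1],[[0,0,-0.6],[0,0,0],1],[[0,0,-0.7],[0,0,0],1]])

```text
clock: 7.4
eef_pos: [0.5391, 0.2148, 0.1913]
tool_rot: [0.239, 0.971, 0.002, 0.003]
wrist_force: [1.1, -0.2, 0.8]
opening: 0.0931
finger_force: 0.0
```

```bash
python3 - <<'E'
from h import *
camera('top')
s=get_state(); im,d,W=cloud('wrist'); cv2.imwrite('pics/w4.png',im[...,::-1]); np.savez('w4.npz',im=im,W=W)
go(.536,.214,.18,-27.65)
E
```

```text
t 7.5 pos [0.54   0.215  0.1915] F [-0.  -0.3  0.6] op 0.0931 ff 0.0 j6 [ 0.29  0.08  1.59  0.    1.46 -0.8 ]
shift [ 0.016 -0.014  0.057] turn [0.009 0.008 0.001]
```

View pics/w4.png

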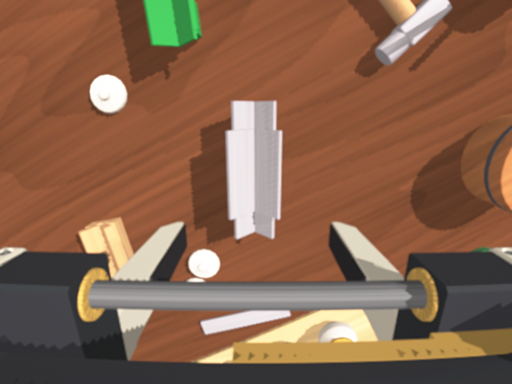

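The offcut (rows 130–220, columns 226–282) lies in the fixed angle (rows 101–238), parallel and about central. I'll check height and centring.

```bash
python3 - <<'E'
from h import *
f=np.load('w4.npz'); im,W=f['im'],f['W']
a,b,c,d=215,90,295,245
hsv=cv2.cvtColor(im,cv2.COLOR_RGB2HSV)
w=W[b:d,a:c].reshape(-1,3)*1000; g=hsv[b:d,a:c].reshape(-1,3); q=w[(g[:,1]<60)&(w[:,2]>26)&(w[:,2]<80)]
y=np.radians(-27.65); e=np.array([np.cos(y),np.sin(y)]); n=np.array([-e[1],e[0]])
u=q[:,:2]@e; v=q[:,:2]@n
print('all u',np.percentile(u,[.2,99.8]).round(1),'mid',np.percentile(u,[.2,99.8]).mean())
m=q[:,2]>56.5; uu=np.percentile(u[m],[.5,99.5]); vv=np.percentile(v[m],[.5,99.5])
print('off u',uu.round(1),uu.mean(),'v',vv.round(1),vv.mean(),'top z',np.percentile(q[m,2],[50,99]))
o=abs(u-uu.mean())<40; en=abs(u-uu.mean())>57
for k,nm in((o,'off'),(en,'fix')):
  vm=np.percentile(v[k],[.5,99.5]); L=[]
  for s in(-1,1):
    h=k&(s*(v-vm.mean())>4)&(s*(v-vm.mean())<20); A=np.c_[u[h]-u.mean(),v[h],np.ones(h.sum())]; L.append(np.linalg.lstsq(A,q[h,2],rcond=None)[0])
  vc=(L[1][2]-L[0][2])/(L[0][1]-L[1][1]); print(nm,'slopes',np.round(L,3)[:,:2].tolist(),'corner v',vc.round(1),'z',(L[0][1]*vc+L[0][2]).round(1))
E
```

```text
all u [292.9 452.7] mid 372.79058395142096
off u [322.9 422.5] 372.73610221569373 v [407.8 467.1] 437.4310663271084 top z [60.4645748  63.68267847]
off slopes [[0.002, -0.997], [-0.002, 1.004]] corner v 437.5 z 36.0
fix slopes [[0.003, -0.986], [-0.001, 0.997]] corner v 437.5 z 30.4
```

The offcut is centred to within 0.1 mm, and its inner corner is 5.6 mm above the fixed one, which is its own wall thickness, so it is fully down. The arm is clear.

```bash
python3 -c "
from cell import job
print(job.finish_job())"
```

```text
the job is handed in; nothing more can be done
None
```

The longer offcut is nested fully down and centred in the fixed long angle, the gripper has let go and is clear, the shorter offcut was not touched, and the job was handed in after about 7.5 s (no verdict was returned).

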